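# Unclamp the mixing cup and hold the mixer lever half-way

### The job

Slide the clamp on the prep board open, lift the steel mixing cup out and stand it upright in the round seat of the white mixer base, and let go of it. Only then press the mixer's spring lever down with the fingers to about half its travel (slow speed; never all the way down, and never with the seat empty) and keep it there for a good two seconds; finish while still holding it half-way down, without releasing it. Don't upset the cup, and leave the mug, the glass tumbler and the jar where they are.

Things in the scene. Friction and masses are not known exactly. Their poses are not given: they have to be found in the camera images.
- board: Plywood prep board, fixed to the table, 160 mm (its x) by 270 mm (its y), 15 mm thick; origin at the centre of its underside on the table, z up. On its -y end stands a fixed grey jaw 100 mm wide, 16 mm thick, 25 mm above the board; a sliding grey jaw faces it and opens along the board's +y.
- jaw_fin (a point): Centre of the top of the sliding jaw's upright grey fin, the handle by which to slide it: 14 mm thick along the board's y, 44 mm wide along its x, top 70 mm above the table; it rises out of a 36 mm wide bar whose top is 28 mm above the table. The fin stands 79 mm behind the jaw's face (towards the board's +y), and moves with the jaw. The jaw plate is 100 mm wide, its top 40 mm above the table.
- jaw (a joint): Travel of the sliding jaw in m: 0 = closed on the cup's foot, 0.05 = fully open (the fin has moved 50 mm towards the board's +y). Slides stiffly (about 3 N) and stays where it is left. When closed, a lip on the jaw reaches about 5 mm over the cup's foot, so the cup cannot be lifted; 15 mm or more of opening frees it.
- cup: Steel mixing cup, open at the top, round, 80 mm tall: black rubber foot 72 mm across and 8 mm high, above it a plain steel wall 58 mm across (outside), 3 mm thick; about 0.25 kg. Origin at the centre of its underside, z up out of the mouth. At the start it stands on the board (underside 15 mm above the table) between the jaws.
- mixer: White mixer base, fixed to the table, 130 mm (its x) by 250 mm (its y), 45 mm high; origin at the centre of its underside, z up. The round cup seat is on its +y half, the lever on its -y half, 122 mm apart.
- seat (a point): Centre of the floor of the cup seat, on the mixer's flat top 45 mm above the table: a raised grey ring, inside diameter 82 mm, 5 mm high, keeps the cup's foot in place. The seat lies at x = 0, y = +62 mm in the mixer's frame.
- lever_top (a point): Top middle of the black cross roll (18 mm thick, 46 mm long along the mixer's y) at the free end of the black lever, the place to press; at rest 90 mm above the table, at x = -33 mm, y = -60 mm in the mixer's frame. This point moves with the lever.
- lever (a joint): Lever angle in rad: 0 = up (at rest), 0.30 = fully down at its stop, half-way = 0.15. The hinge runs along the mixer's y, 85 mm from the roll towards the mixer's +x, and the roll goes nearly straight down: 12 mm to half-way, 25 mm to the stop. Spring-loaded: it starts to move at about 3 N at the roll, needs about 7.5 N half-way and 12 N at the stop, and springs back up when let go.
- mug: White mug, 80 mm across, 90 mm tall, standing on the table; origin at the centre of its underside. Bystander.
- tumbler: Clear glass tumbler, 68 mm across, 100 mm tall, standing on the table; origin at the centre of its underside. Bystander.
- jar: Small amber jar, 64 mm across, 90 mm tall, standing on the table; origin at the centre of its underside. Bystander.

How it is judged:
By the outcome, as a careful person would: the job done as asked, in the order asked, and still so for the second after the job is handed in, while the arm keeps its last pose, push and grip.
It also fails if it takes over 59 s, if anything falls off the work surface, if the arm or the gripper's body presses on something with over 40 N, if the wrist force passes 120 N, or if a joint passes its speed limit or range.

### The arm

A 6-joint arm with a two-finger parallel gripper is mounted at the origin on the work surface. World frame = base frame: x ahead of the robot, y to its left, z up, the work surface at z = 0. Lengths are in m, angles in degrees, forces in N, time in s.
With the tool pointing down it reaches from about 0.4 to 0.825 m from the base axis. Payload 7 kg.
Tool frame: the origin (TCP) lies midway between the tips of the shut fingers; the grasp point (between the pads) lies 19 mm behind it; z points along the fingers, y is the line along which they close (so a half turn about z gives the same grasp; the last joint's range is limited). The gripper opens to 88 mm and grips with 3 to 60 N. Pads are 19 mm wide; open, the fingers measure 130 mm over their backs; the gripper's body (78 mm by 193 mm) begins 47 mm behind the grasp point.
Start: joints at [81.423, 20.546, 0.682, 0, -70.136, -16.507], TCP at [0.286, 0.611, 0.227] pointing down, gripper open.
Joint ranges: [-176.03, 176.03], [-82.01, 121.73], [-58.28, 71.71], [-173.87, 95.51], [-174.79, -0.11], [-173.66, 173.66]. Speed limits (degrees/s): [136.94, 136.94, 172.46, 180, 180, 180].

### API

Orientations are given as [roll, pitch, yaw] about the fixed x, y, z axes, in that order (R = Rz(yaw) Ry(pitch) Rx(roll)).
In Python, from plant import r gives the robot as it stands.
- The arm moves only by the tool carry_out, never from a script. Its argument "deltas" is a list of rows, each a list of 3 entries, a list of its own where there are three numbers: the opening, from 0 (shut) to 1 (fully open), then the shift along the tool's x, y, z in mm, then the turn, a rotation vector about the tool's x, y, z in rad. In form: [[gripper, [tx, ty, tz], [rx, ry, rz]], ...]. A call has 1 to 12 rows; each row is the pose to reach, as a shift and turn from the pose commanded when the call began, along the tool's axes at that moment; what a row does not reach only later rows make up. A row lasts 1/10 s, in which the tool goes at most 50 mm and 8.59 degrees, less where a joint would pass 70% of its speed; a pose out of reach is approached as far as the arm can. A call with a gripper value outside its range is refused whole. The fingers move at their own pace and stop on an object; "squeeze" is the grip in N (left out, the last holds). Time passes only in rows, so rows that repeat a pose let the fingers close. It gives the time, the measured TCP pose, the force, the opening and the grip force at its end, in the units of the state.
- r.get_state(): the state, without advancing time (a new reading comes with each control period).
- r.capture(name): name is "scene" or "side" or "wrist"; returns (picture, depth): 384x512x3 uint8, red, green, blue; 384x512 float32, m along the optical axis (not along the pixel's ray), 0 where there is no reading.
- r.get_calibration(name): a dict with "fov_y" (degrees; the focal length in pixels is half the picture's height over the tangent of half this angle, whatever the lens; pixels are square), "cx", "cy" (the principal point, pixels), "view" (4x4, takes a point from world to camera coordinates). Camera axes: x right, y down, z forward; pixel columns grow to the right and rows downward; lengths in m; the calibration is good to about 2 mm. A picture is of the moment at which its call begins: read the wrist's pose just before it. get_calibration takes no time and is no camera call; for the wrist camera it gives the pose at the moment of the call.
- r.close_job(): hands the job in; it is judged then, once.
The state is a dict: "time_s": time; "joints": joint angles; "qd": joint speeds; "joint_torque": joint torques, N m; "tcp_pos": TCP position; "eef_rot": TCP orientation; "contact_force": force on the tool from outside, world axes, zero at the start; "moment": the same for the moment, N m; "gripper_width": finger opening in m; "gripper_force": force on a finger pad.
Only numpy, scipy, OpenCV 4.12 (cv2) and the standard library are available. Lean on these libraries where they do the work, as an engineer would, in place of code of your own. Each camera call takes 0.05 s, during which the arm holds its last target. There are 200 camera calls.

## Working session

There is one attempt and no reset: what is moved stays moved. The work goes in short steps, Python scripts to look and compute and a tool call to move; the robot and the scene stay as the last step left them, time stands still between calls to the robot, and variables do not carry over. Pictures are saved under pics/ and viewed, at most 10 in all, crops included, and the job is handed in when it is done.

Besides the shell and the picture viewer there is one more tool, called as name([rows], argument=value, ...), one row to a line, values as JSON. carry_out: Moves the arm, as the interface text tells. Its arguments: {"type":"object","properties":{"deltas":{"type":"array"},"squeeze":{"type":"number"}},"required":["deltas"]}

```bash
mkdir -p pics
cat > h.py <<'E'
import numpy as np, cv2
from plant import r
def cap(n):
    c=r.get_calibration(n); p,d=r.capture(n)
    return p,d,c
def save(p,f,crop=None,s=1):
    if crop: x0,y0,x1,y1=crop; p=p[y0:y1,x0:x1]
    cv2.imwrite(f,cv2.resize(p[:,:,::-1],None,fx=s,fy=s,interpolation=cv2.INTER_CUBIC))
def f_(c): return 192/np.tan(np.radians(c["fov_y"])/2)
def ray(c,u,v,z):  # world point on plane height z
    V=np.array(c["view"]);R=V[:3,:3];t=V[:3,3];o=-R.T@t
    d=R.T@np.array([(u-c["cx"])/f_(c),(v-c["cy"])/f_(c),1]); return o+d*(z-o[2])/d[2]
def cloud(d,c):
    v,u=np.mgrid[:d.shape[0],:d.shape[1]];f=f_(c)
    P=np.stack([(u-c["cx"])/f*d,(v-c["cy"])/f*d,d],-1);V=np.array(c["view"])
    return (P-V[:3,3])@V[:3,:3]
E
python3 - <<'E'
from h import *
import pickle
S={}
for n in ["scene","side"]:
    S[n]=cap(n); save(S[n][0],f"pics/{n}0.png",s=1.5)
    c=S[n][2]; print(n,c["fov_y"],c["cx"],c["cy"],np.round(-np.array(c["view"])[:3,:3].T@np.array(c["view"])[:3,3],3), [k for k in c])
pickle.dump(S,open("s0.pkl","wb"))
print(r.get_state())
E
```

```text
scene 55.863374069921264 252.89050536765134 192.31365299862256 [ 0.843 -0.372  0.794] ['fov_y', 'cx', 'cy', 'view']
side 48.23958973113894 258.79462708697474 191.7831244948003 [0.479 0.722 0.575] ['fov_y', 'cx', 'cy', 'view']
{'time_s': 0.1, 'joints': array([ 8.14248964e+01,  2.05886106e+01,  6.38698591e-01, -1.86291296e-02,
       -7.01376921e+01, -1.65067993e+01]), 'qd': array([-0.06465785, -0.14188237,  0.11373915,  0.06277734, -0.00581964,
       -0.00089669]), 'joint_torque': array([-2.51758735e-03, -5.84165597e+01,  2.93752170e+01,  7.01573029e+00,
        1.01383415e-02, -3.96542362e-05]), 'tcp_pos': array([0.28597371, 0.61092572, 0.22569668]), 'eef_rot': array([ 1.79911030e+02, -8.10163902e-03, -2.50882395e+01]), 'contact_force': array([ 0.16528056,  1.03921044, -0.36829542]), 'moment': array([-0.01939005,  0.0239851 , -0.01278007]), 'gripper_force': 0.0, 'gripper_width': 0.08753366046947118}
```

View pics/scene0.png

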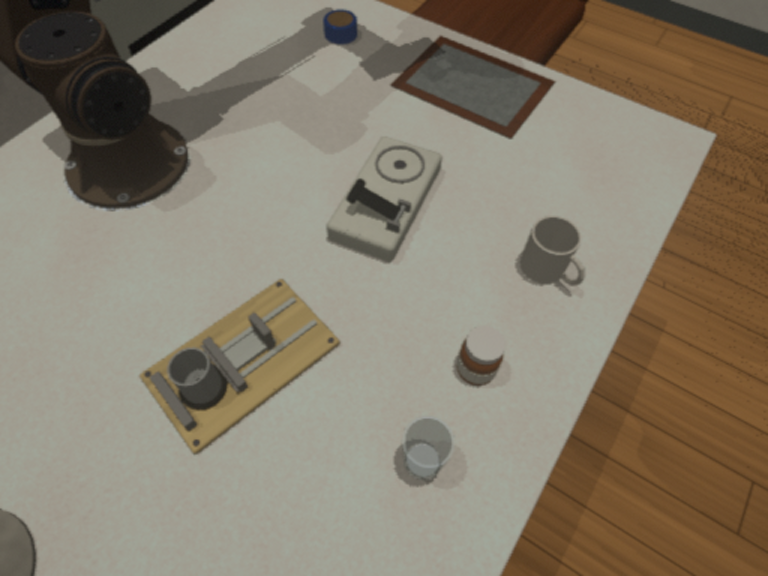

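View pics/side0.png

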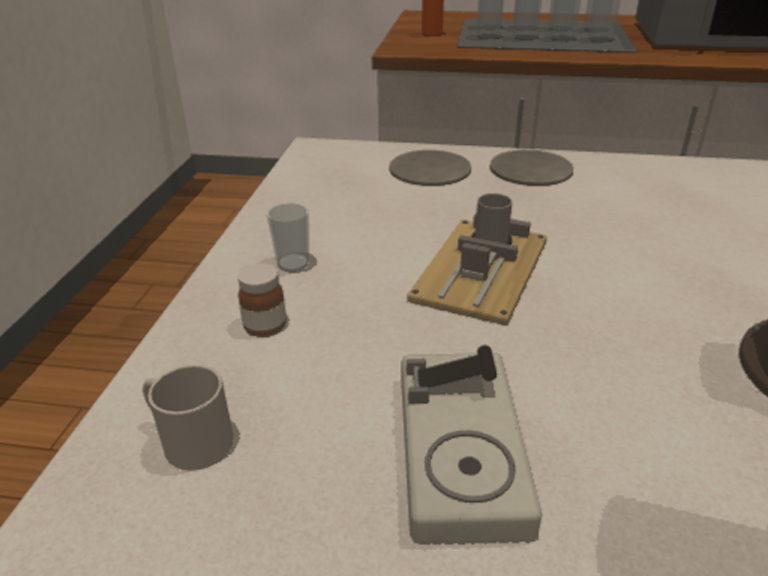

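The scene picture shows the board at the lower left, corners (141,376), (279,280), (340,342), (197,450), with the cup at (197,375) and the fin at (261,325). The mixer's ring is at (400,164) and its lever roll at (358,192). The mug, jar and tumbler stand to the right, clear of both. The side view agrees. I'll measure both fixtures from the depth data.

Run:
```python
from h import *
import pickle
S=pickle.load(open("s0.pkl","rb"))
c=S["scene"][2]
for nm,px,z in [("board",[(141,376),(279,280),(340,342),(197,450)],.015),("seat",[(400,164)],.048),("fin",[(261,318)],.07),("cup",[(190,364)],.095),("roll",[(358,192)],.085)]:
    print(nm,[np.round(ray(c,u/1.5,v/1.5,z)[:2],3).tolist() for u,v in px])
sc=np.array([.0,0]); 
for n in S:
    p,d,c=S[n]; P=cloud(d,c); ok=d>0
    def near(ctr,rad,z0,z1):
        m=ok&(np.hypot(P[...,0]-ctr[0],P[...,1]-ctr[1])<rad)&(P[...,2]>z0)&(P[...,2]<z1); return P[m]
    c0=S["scene"][2]
    bc=np.mean([ray(c0,u/1.5,v/1.5,.015)[:2] for u,v in [(141,376),(279,280),(340,342),(197,450)]],0)
    mc=ray(c0,385/1.5,195/1.5,.045)[:2]; cc=ray(c0,190/1.5,364/1.5,.095)[:2]; fc=ray(c0,261/1.5,318/1.5,.07)[:2]
    for nm,Q in [("board",near(bc,.19,.011,.019)),("mixer",near(mc,.19,.040,.0475)),("fin",near(fc,.04,.055,.08)),("cuprim",near(cc,.05,.088,.1)),("table",near(bc,.25,-.01,.01))]:
        if len(Q)<3: print(n,nm,len(Q)); continue
        R=cv2.minAreaRect((Q[:,:2]*1000).astype(np.float32)); print(n,nm,len(Q),np.round(R[0],1),np.round(R[1],1),round(R[2],1),'z',np.round(np.percentile(Q[:,2],[5,50,95]),4))
```

```text
board [[0.368, -0.305], [0.432, -0.052], [0.586, -0.088], [0.518, -0.339]]
seat [[0.473, 0.262]]
fin [[0.482, -0.143]]
cup [[0.46, -0.261]]
roll [[0.467, 0.135]]
scene board 4384 [ 472.4 -196.3] [269.6 161.3] 75.2 z [0.0132 0.0157 0.0181]
scene mixer 2230 [483.  199.5] [129.  251.4] 10.1 z [0.0425 0.0455 0.0472]
scene fin 133 [ 484.8 -152.2] [14.2 44.3] 75.6 z [0.0592 0.0701 0.0727]
scene cuprim 202 [ 459.2 -266.1] [57.8 57.2] 32.8 z [0.0889 0.0945 0.0974]
scene table 26056 [ 476.3 -196.4] [499.4 498.4] 25.9 z [-0.0015  0.0008  0.0031]
side board 2608 [ 473.8 -195.9] [275.3 160. ] 75.4 z [0.0123 0.0144 0.017 ]
side mixer 6826 [483.2 202.1] [128.  248.4] 10.0 z [0.0421 0.0444 0.046 ]
side fin 146 [ 486.1 -150.4] [16.3 44.6] 75.2 z [0.056  0.0649 0.0699]
side cuprim 123 [ 461.3 -265.1] [54.9 58.1] 1.9 z [0.0887 0.092  0.0949]
side table 13058 [ 475.5 -198.6] [484.6 498.8] 84.4 z [-0.0025 -0.0006  0.0014]
```

Depth fits from both cameras agree:

| Item | Position (m) | Angle |
|---|---|---|
| Board | | board y at 75.3° |
| Fin | (0.4855, -0.151) | |
| Cup | (0.460, -0.2655) | |
| Mixer | (0.483, 0.2005) | yaw 10° |
| Seat | (0.472, 0.2615) | |
| Lever top | (0.461, 0.136) | |

Next I'll move above the fin.

carry_out([
  [1, [10, 12, 0], [0, 0, -0.02]],
  [1, [30, 36, 0], [0, 0, -0.04]],
  [1, [60, 73, 0], [0, 0, -0.06]],
  [1, [91, 109, 0], [0, 0, -0.08]],
  [1, [121, 145, 0], [0, 0, -0.1]],
  [1, [151, 182, 0], [0, 0, -0.12]],
  [1, [181, 218, 0], [0, 0, -0.14]],
  [1, [212, 255, 0], [0, 0, -0.16]],
  [1, [242, 291, 0], [0, 0, -0.1815]],
  [1, [272, 327, 0], [0, 0, -0.1815]],
  [1, [302, 364, 0], [0, 0, -0.1815]],
  [1, [333, 400, 0], [0, 0, -0.1815]],
])

```text
time_s: 1.3
tcp_pos: [0.4175, 0.1054, 0.2267]
eef_rot: [-180.0, -0.0, -14.6]
contact_force: [0.2, 1.3, 0.2]
gripper_width: 0.0878
gripper_force: 0.0
```

```bash
cat >> h.py <<'E'
def to(x,y,z,yaw=None):
    from scipy.spatial.transform import Rotation as Ro
    s=r.get_state(); R=Ro.from_euler('xyz',s["eef_rot"],degrees=True)
    print('t',round(s['time_s'],2),'pos',np.round(s['tcp_pos'],4),'rot',np.round(s['eef_rot'],2),'F',np.round(s['contact_force'],1),'w',round(s['gripper_width'],4),'g',round(s['gripper_force'],1))
    print('shift',np.round(R.inv().apply(np.array([x,y,z])-s['tcp_pos'])*1000,1))
    if yaw is not None: print('turn',np.round((R.inv()*Ro.from_euler('xyz',[180,0,yaw],degrees=True)).as_rotvec(),4))
E
python3 -c "
from h import *
to(.4855,-.151,.2,-14.7)"
```

```text
t 1.3 pos [0.4175 0.1054 0.2267] rot [-1.7996e+02 -2.0000e-02 -1.4620e+01] F [0.2 1.3 0.2] w 0.0878 g 0.0
shift [130.4 230.9  26.6]
turn [-0.0007 -0.0004  0.0014]
```

carry_out([
  [1, [22, 38, 0], [0, 0, 0]],
  [1, [44, 77, 0], [0, 0, 0]],
  [1, [66, 115, 10], [0, 0, 0]],
  [1, [86, 152, 25], [0, 0, 0]],
  [1, [103, 183, 40], [0, 0, 0]],
  [1, [117, 207, 55], [0, 0, 0]],
  [1, [126, 223, 70], [0, 0, 0]],
  [1, [130.5, 231, 80], [0, 0, 0]],
  [1, [130.5, 231, 90], [0, 0, 0]],
  [1, [130.5, 231, 90], [0, 0, 0]],
])

```text
time_s: 2.3
tcp_pos: [0.4846, -0.1484, 0.1353]
eef_rot: [180.0, 0.1, -14.7]
contact_force: [-1.1, -0.3, -0.9]
gripper_width: 0.0879
gripper_force: 0.0
```

```bash
python3 -c "
from h import *
to(.4855,-.151,.044,-14.7)
p,d,c=cap('wrist');save(p,'pics/w1.png',s=1.5)
p,d,c=cap('scene');P=cloud(d,c)
"
```

```text
t 2.3 pos [ 0.4846 -0.1484  0.1353] rot [ 1.7998e+02  1.3000e-01 -1.4710e+01] F [-1.1 -0.3 -0.9] w 0.0879 g 0.0
shift [ 1.7  2.2 91.3]
turn [ 0.0004  0.0023 -0.0002]
```

View pics/w1.png

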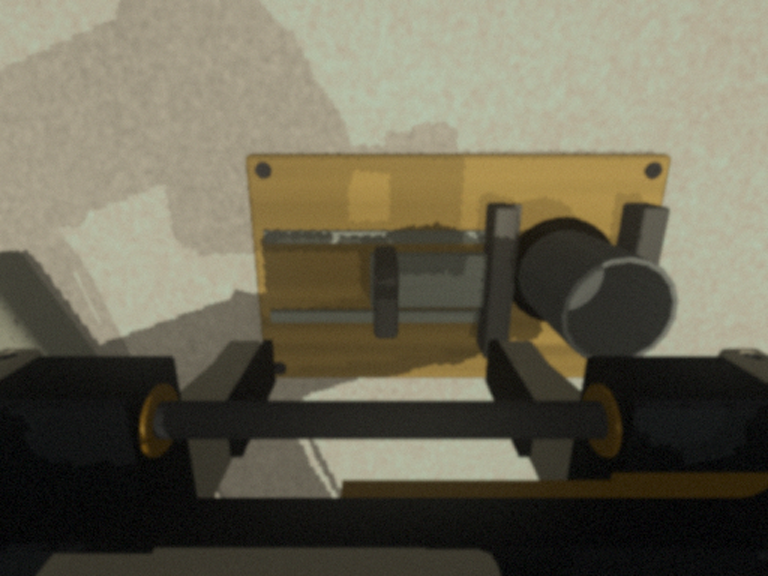

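The fin at (385,290) sits centred between the fingers, and the cup is clear at the right. I'll descend and grip the fin.

carry_out([
  [1, [0.5, 1, 25], [0, 0, 0]],
  [1, [1, 1, 50], [0, 0, 0]],
  [1, [1, 1, 75], [0, 0, 0]],
  [1, [1, 1, 91], [0, 0, 0]],
  [1, [1, 1, 91], [0, 0, 0]],
  [0, [1, 1, 91], [0, 0, 0]],
  [0, [1, 1, 91], [0, 0, 0]],
  [0, [1, 1, 91], [0, 0, 0]],
  [0, [1, 1, 91], [0, 0, 0]],
  [0, [1, 1, 91], [0, 0, 0]],
  [0, [1, 1, 91], [0, 0, 0]],
  [0, [1, 1, 91], [0, 0, 0]],
], squeeze=25)

```text
time_s: 3.6
tcp_pos: [0.4866, -0.1499, 0.0456]
eef_rot: [-180.0, -0.0, -14.7]
contact_force: [-1.1, -0.3, -0.4]
gripper_width: 0.037
gripper_force: 0.0
```

Still closing; wait, then slide along board +y (tool -y).

carry_out([
  [0, [0, 0, 0], [0, 0, 0]],
  [0, [0, 0, 0], [0, 0, 0]],
  [0, [0, 0, 0], [0, 0, 0]],
  [0, [0, 0, 0], [0, 0, 0]],
  [0, [0, 0, 0], [0, 0, 0]],
  [0, [0, 0, 0], [0, 0, 0]],
])

```text
time_s: 4.2
tcp_pos: [0.4865, -0.1501, 0.0455]
eef_rot: [180.0, 0.0, -14.7]
contact_force: [0.1, -3.1, -1.1]
gripper_width: 0.0138
gripper_force: 25.0
```

carry_out([
  [0, [0, -3, 0], [0, 0, 0]],
  [0, [0, -7, 0], [0, 0, 0]],
  [0, [0, -12, 0], [0, 0, 0]],
  [0, [0, -17, 0], [0, 0, 0]],
  [0, [0, -22, 0], [0, 0, 0]],
  [0, [0, -27, 0], [0, 0, 0]],
  [0, [0, -32, 0], [0, 0, 0]],
  [0, [0, -37, 0], [0, 0, 0]],
  [0, [0, -41, 0], [0, 0, 0]],
  [0, [0, -43, 0], [0, 0, 0]],
  [0, [0, -43, 0], [0, 0, 0]],
])

```text
time_s: 5.3
tcp_pos: [0.4976, -0.1077, 0.0455]
eef_rot: [-180.0, -0.0, -14.7]
contact_force: [1.2, 0.8, -1.8]
gripper_width: 0.0138
gripper_force: 25.0
```

Slid 43 mm. Release, rise, look.

carry_out([
  [0.6, [0, 0, 0], [0, 0, 0]],
  [0.6, [0, 0, 0], [0, 0, 0]],
  [0.6, [0, 0, 0], [0, 0, 0]],
  [0.6, [0, 0, 0], [0, 0, 0]],
  [1, [0, 0, -10], [0, 0, 0]],
  [1, [0, 0, -35], [0, 0, 0]],
  [1, [0, 0, -65], [0, 0, 0]],
  [1, [0, 0, -90], [0, 0, 0]],
  [1, [0, 0, -105], [0, 0, 0]],
  [1, [0, 0, -105], [0, 0, 0]],
])

```text
time_s: 6.3
tcp_pos: [0.499, -0.1083, 0.1538]
eef_rot: [-179.9, -0.3, -14.7]
contact_force: [0.2, 0.7, 0.3]
gripper_width: 0.0859
gripper_force: 0.0
```

Run:
```python
from h import *
to(.46,-.2655,.15,-14.7)
for n in ["scene","side"]:
    p,d,c=cap(n); save(p,f'pics/{n}1.png',(60,150,260,310) if n=="scene" else (250,110,400,230),4)
    P=cloud(d,c)
    for nm,ct,rad,z0,z1 in [("fin",(.497,-.108),.05,.06,.08),("rim",(.46,-.2655),.05,.088,.1)]:
        Q=P[(d>0)&(np.hypot(P[...,0]-ct[0],P[...,1]-ct[1])<rad)&(P[...,2]>z0)&(P[...,2]<z1)]
        if len(Q)>4: print(n,nm,len(Q),cv2.minEnclosingCircle((Q[:,:2]*1000).astype(np.float32)),cv2.minAreaRect((Q[:,:2]*1000).astype(np.float32)))
```

```text
t 6.3 pos [ 0.499  -0.1083  0.1538] rot [-179.91   -0.29  -14.67] F [0.2 0.7 0.3] w 0.0859 g 0.0
shift [  2.  162.    3.5]
turn [-0.0016 -0.005   0.0006]
scene fin 118 ((497.2131042480469, -106.40583038330078), 21.964691162109375) ((496.7104797363281, -108.24282836914062), (13.926342010498047, 43.5233154296875), 74.69673156738281)
scene rim 203 ((459.007568359375, -266.08184814453125), 29.48268699645996) ((458.8441467285156, -265.54937744140625), (56.472206115722656, 57.71915054321289), 71.55003356933594)
side fin 123 ((497.0143737792969, -106.22352600097656), 21.755826950073242) ((497.30926513671875, -105.42176055908203), (16.047618865966797, 43.02111053466797), 73.04926300048828)
side rim 116 ((458.81549072265625, -264.21368408203125), 30.42826271057129) ((458.2930603027344, -264.1051025390625), (59.02028274536133, 53.74781799316406), 51.249473571777344)
```

View pics/scene1.png

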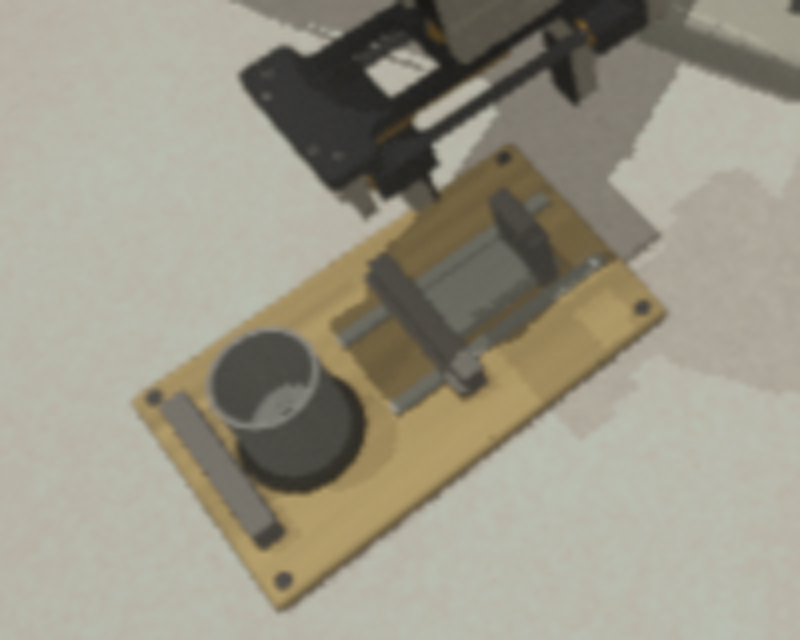

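The crop shows the jaw clear of the cup, with a gap between the jaw plate at (425,320) and the foot at (300,430). The fin has moved about 44 mm. Now go over the cup.

carry_out([
  [1, [0, 12, 0], [0, 0, 0]],
  [1, [1, 40, 0], [0, 0, 0]],
  [1, [1, 70, 0], [0, 0, 0]],
  [1, [2, 100, 0], [0, 0, 0]],
  [1, [2, 125, 0], [0, 0, 0]],
  [1, [2.5, 145, 0], [0, 0, 0]],
  [1, [2.5, 157, 0], [0, 0, 0]],
  [1, [2.5, 161.5, 0], [0, 0, 0]],
  [1, [2.5, 161.5, 0], [0, 0, 0]],
  [1, [2.5, 161.5, 0], [0, 0, 0]],
])

```text
time_s: 7.4
tcp_pos: [0.459, -0.2647, 0.1504]
eef_rot: [-180.0, 0.0, -14.7]
contact_force: [-0.4, -0.1, 0.1]
gripper_width: 0.0879
gripper_force: 0.0
```

```bash
python3 -c "
from h import *
to(.459,-.2652,.052,-14.7)"
```

```text
t 7.4 pos [ 0.459  -0.2647  0.1504] rot [-1.7999e+02  2.0000e-02 -1.4670e+01] F [-0.4 -0.1  0.1] w 0.0879 g 0.0
shift [ 0.1  0.5 98.4]
turn [-0.0001  0.0003  0.0005]
```

carry_out([
  [1, [0, 0.5, 10], [0, 0, 0]],
  [1, [0, 0.5, 35], [0, 0, 0]],
  [1, [0, 0.5, 60], [0, 0, 0]],
  [1, [0, 0.5, 82], [0, 0, 0]],
  [1, [0, 0.5, 95], [0, 0, 0]],
  [1, [0, 0.5, 99], [0, 0, 0]],
  [1, [0, 0.5, 99], [0, 0, 0]],
  [0.5, [0, 0.5, 99], [0, 0, 0]],
  [0.5, [0, 0.5, 99], [0, 0, 0]],
  [0.5, [0, 0.5, 99], [0, 0, 0]],
  [0.5, [0, 0.5, 99], [0, 0, 0]],
  [0.5, [0, 0.5, 99], [0, 0, 0]],
], squeeze=25)

```text
time_s: 8.6
tcp_pos: [0.4591, -0.2657, 0.052]
eef_rot: [-180.0, -0.0, -14.7]
contact_force: [-0.8, 1.8, 1.3]
gripper_width: 0.0573
gripper_force: 25.0
```

carry_out([
  [0.5, [0, 0, 0], [0, 0, 0]],
  [0.5, [0, 0, 0], [0, 0, 0]],
  [0.5, [0, 0, 0], [0, 0, 0]],
])

```text
time_s: 8.9
tcp_pos: [0.4591, -0.2657, 0.052]
eef_rot: [180.0, -0.0, -14.7]
contact_force: [-1.1, 1.3, 6.7]
gripper_width: 0.0576
gripper_force: 25.0
```

carry_out([
  [0.5, [0, 0, -5], [0, 0, 0]],
  [0.5, [0, 0, -15], [0, 0, 0]],
  [0.5, [0, 0, -30], [0, 0, 0]],
  [0.5, [0, 0, -45], [0, 0, 0]],
  [0.5, [0, 0, -60], [0, 0, 0]],
  [0.5, [0, 0, -75], [0, 0, 0]],
  [0.5, [0, 0, -90], [0, 0, 0]],
  [0.5, [0, 0, -102], [0, 0, 0]],
  [0.5, [0, 0, -110], [0, 0, 0]],
  [0.5, [0, 0, -110], [0, 0, 0]],
  [0.5, [0, 0, -110], [0, 0, 0]],
])

```text
time_s: 10.0
tcp_pos: [0.4585, -0.2655, 0.1612]
eef_rot: [-180.0, 0.0, -14.7]
contact_force: [-0.0, -0.0, -3.2]
gripper_width: 0.0577
gripper_force: 25.0
```

Run:
```python
from h import *
to(.472,.2615,.162,-14.7)
p,d,c=cap("scene"); save(p,'pics/lift.png',(50,120,300,300),3)
```

```text
t 10.0 pos [ 0.4585 -0.2655  0.1612] rot [-1.7999e+02  3.0000e-02 -1.4700e+01] F [-0.  -0.  -3.2] w 0.0577 g 25.0
shift [-120.6 -513.2   -0.6]
turn [-0.0003  0.0005  0.0001]
```

View pics/lift.png

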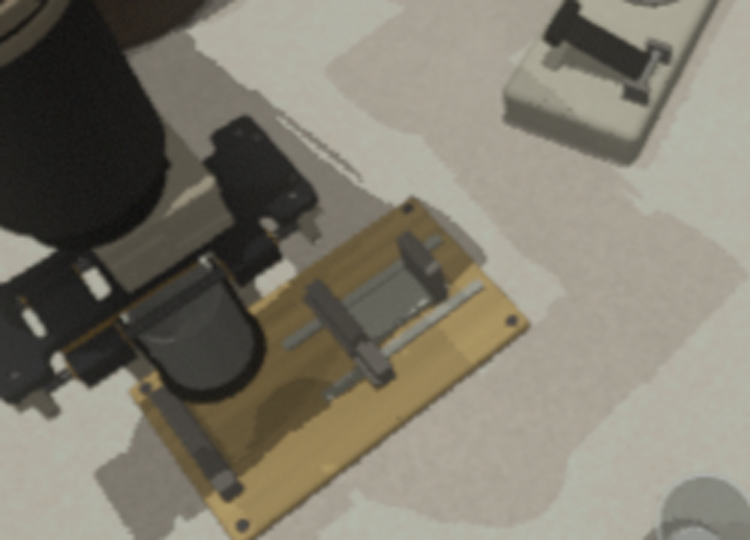

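The cup is held and upright at (205,330), with its foot well above the board. Carry it to the mixer.

carry_out([
  [0.5, [-1, -5, 0], [0, 0, 0]],
  [0.5, [-5, -21, 0], [0, 0, 0]],
  [0.5, [-11, -46, 0], [0, 0, 0]],
  [0.5, [-18, -77, 0], [0, 0, 0]],
  [0.5, [-27, -113, 0], [0, 0, 0]],
  [0.5, [-35, -149, 0], [0, 0, 0]],
  [0.5, [-43, -185, 0], [0, 0, 0]],
  [0.5, [-52, -221, 0], [0, 0, 0]],
  [0.5, [-60, -257, 0], [0, 0, 0]],
  [0.5, [-69, -292, 0], [0, 0, 0]],
  [0.5, [-77, -328, 0], [0, 0, 0]],
  [0.5, [-86, -364, 0], [0, 0, 0]],
])

```text
time_s: 11.25
tcp_pos: [0.4673, 0.1099, 0.1612]
eef_rot: [180.0, 0.0, -14.7]
contact_force: [1.5, 0.1, -3.6]
gripper_width: 0.0576
gripper_force: 25.0
```

carry_out([
  [0.5, [-8, -36, 0], [0, 0, 0]],
  [0.5, [-16, -67, 0], [0, 0, 0]],
  [0.5, [-22, -93, 0], [0, 0, 0]],
  [0.5, [-27, -114, 0], [0, 0, 0]],
  [0.5, [-30, -130, 0], [0, 0, 0]],
  [0.5, [-33, -141, 0], [0, 0, 0]],
  [0.5, [-34, -147, 0], [0, 0, 0]],
  [0.5, [-34.5, -149, 0], [0, 0, 0]],
  [0.5, [-34.5, -149, 0], [0, 0, 0]],
  [0.5, [-34.5, -149, 0], [0, 0, 0]],
])

```text
time_s: 12.25
tcp_pos: [0.4723, 0.2605, 0.1616]
eef_rot: [180.0, 0.0, -14.7]
contact_force: [-0.5, 0.2, -2.6]
gripper_width: 0.0577
gripper_force: 25.0
```

Run:
```python
from h import *
to(.472,.2615,.083,-14.7)
p,d,c=cap("side"); save(p,'pics/over.png',(200,100,420,370),2.2)
P=cloud(d,c); t=r.get_state()['tcp_pos']
Q=P[(d>0)&(np.hypot(P[...,0]-t[0],P[...,1]-t[1])<.045)&(P[...,2]>.115)&(P[...,2]<.132)]
print(len(Q)); 
if len(Q)>5: print(cv2.minEnclosingCircle((Q[:,:2]*1000).astype(np.float32)), np.percentile(Q[:,2],[1,50]))
```

```text
t 12.25 pos [0.4723 0.2605 0.1616] rot [ 1.7999e+02  1.0000e-02 -1.4720e+01] F [-0.5  0.2 -2.6] w 0.0577 g 25.0
shift [-0.5 -1.  78.6]
turn [ 0.0002  0.0001 -0.0004]
322
((473.8981628417969, 260.9598083496094), 36.2805061340332) [0.12426024 0.13063397]
```

View pics/over.png

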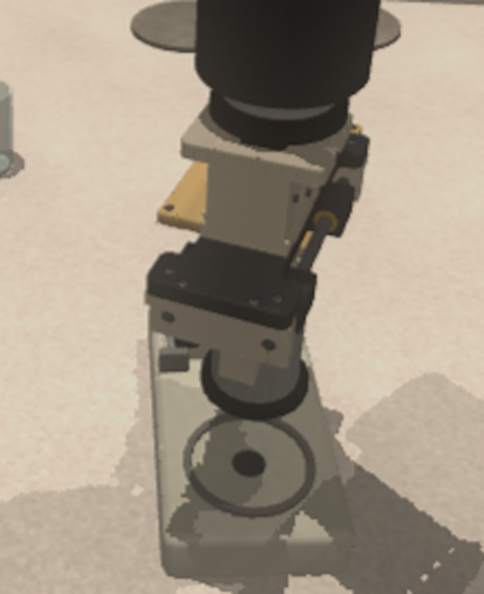

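The cup foot hangs over the ring, measured at (0.4739, 0.261) against the seat at (0.472, 0.2615). I'll apply a small correction and lower it gently.

carry_out([
  [0.5, [-0.5, 0, 6], [0, 0, 0]],
  [0.5, [-1, 0, 18], [0, 0, 0]],
  [0.5, [-1.5, 0, 32], [0, 0, 0]],
  [0.5, [-1.5, 0, 46], [0, 0, 0]],
  [0.5, [-1.5, 0, 57], [0, 0, 0]],
  [0.5, [-1.5, 0, 65], [0, 0, 0]],
  [0.5, [-1.5, 0, 70], [0, 0, 0]],
  [0.5, [-1.5, 0, 73], [0, 0, 0]],
  [0.5, [-1.5, 0, 75.5], [0, 0, 0]],
  [0.5, [-1.5, 0, 77.5], [0, 0, 0]],
  [0.5, [-1.5, 0, 77.5], [0, 0, 0]],
  [0.5, [-1.5, 0, 77.5], [0, 0, 0]],
])

```text
time_s: 13.5
tcp_pos: [0.471, 0.2616, 0.0843]
eef_rot: [-180.0, -0.0, -14.7]
contact_force: [-0.2, -0.5, -2.7]
gripper_width: 0.0574
gripper_force: 25.0
```

carry_out([
  [0.5, [0, 0, 0.7], [0, 0, 0]],
  [0.5, [0, 0, 1.3], [0, 0, 0]],
  [0.5, [0, 0, 1.3], [0, 0, 0]],
])

```text
time_s: 13.8
tcp_pos: [0.4708, 0.2615, 0.0828]
eef_rot: [-180.0, 0.0, -14.7]
contact_force: [-0.3, -0.1, -2.9]
gripper_width: 0.0575
gripper_force: 25.0
```

carry_out([
  [0.5, [0, 0, 0.5], [0, 0, 0]],
  [0.5, [0, 0, 1], [0, 0, 0]],
  [0.5, [0, 0, 1], [0, 0, 0]],
  [0.5, [0, 0, 1], [0, 0, 0]],
])

```text
time_s: 14.2
tcp_pos: [0.4709, 0.2616, 0.082]
eef_rot: [-180.0, -0.0, -14.7]
contact_force: [-1.1, -1.2, 2.0]
gripper_width: 0.0575
gripper_force: 25.0
```

Contact (force rose from -2.9 to +2). Release, then rise.

carry_out([
  [0.8, [0, 0, 0], [0, 0, 0]],
  [0.9, [0, 0, 0], [0, 0, 0]],
  [1, [0, 0, 0], [0, 0, 0]],
  [1, [0, 0, 0], [0, 0, 0]],
  [1, [0, 0, 0], [0, 0, 0]],
  [1, [0, 0, 0], [0, 0, 0]],
])

```text
time_s: 14.8
tcp_pos: [0.4709, 0.2615, 0.0818]
eef_rot: [-180.0, -0.0, -14.7]
contact_force: [0.3, 1.2, 0.6]
gripper_width: 0.0871
gripper_force: 0.0
```

carry_out([
  [1, [0, 0, -5], [0, 0, 0]],
  [1, [0, 0, -20], [0, 0, 0]],
  [1, [0, 0, -40], [0, 0, 0]],
  [1, [0, 0, -60], [0, 0, 0]],
  [1, [0, 0, -80], [0, 0, 0]],
  [1, [0, 0, -100], [0, 0, 0]],
  [1, [0, 0, -115], [0, 0, 0]],
  [1, [0, 0, -120], [0, 0, 0]],
  [1, [0, 0, -120], [0, 0, 0]],
])

```text
time_s: 15.7
tcp_pos: [0.471, 0.2618, 0.2025]
eef_rot: [-179.9, -0.0, -14.7]
contact_force: [-0.2, 0.5, 0.6]
gripper_width: 0.0876
gripper_force: 0.0
```

Run:
```python
from h import *
to(.461,.136,.15,-14.7)
for n in ["side","scene"]:
    p,d,c=cap(n)
    if n=="side": save(p,'pics/seat.png',(200,150,420,370),2.2)
    P=cloud(d,c)
    for nm,ct,rad,z0,z1 in [("rim",(.472,.2615),.045,.118,.13),("roll",(.461,.136),.035,.083,.1)]:
        Q=P[(d>0)&(np.hypot(P[...,0]-ct[0],P[...,1]-ct[1])<rad)&(P[...,2]>z0)&(P[...,2]<z1)]
        if len(Q)>4: print(n,nm,len(Q),cv2.minEnclosingCircle((Q[:,:2]*1000).astype(np.float32)),cv2.minAreaRect((Q[:,:2]*1000).astype(np.float32)),np.percentile(Q[:,2],[5,50,95]).round(4))
```

```text
t 15.7 pos [0.471  0.2618 0.2025] rot [-1.7992e+02 -4.0000e-02 -1.4680e+01] F [-0.2  0.5  0.6] w 0.0876 g 0.0
shift [ 22.1 124.3  52.3]
turn [-0.0014 -0.0006  0.0003]
side rim 396 ((471.7351989746094, 261.468994140625), 30.170568466186523) ((472.0860900878906, 261.17352294921875), (58.13136672973633, 56.60335922241211), 69.36612701416016) [0.1185 0.1232 0.1254]
side roll 103 ((461.3209533691406, 144.9022674560547), 16.73291015625) ((459.8758239746094, 144.7074432373047), (16.529966354370117, 31.799840927124023), 11.059962272644043) [0.0837 0.0876 0.0903]
scene rim 140 ((471.91558837890625, 260.4333190917969), 29.982511520385742) ((470.93829345703125, 259.15185546875), (55.718624114990234, 58.33769226074219), 35.87833786010742) [0.1186 0.1238 0.1271]
scene roll 103 ((460.43743896484375, 134.91940307617188), 24.73640251159668) ((463.4504699707031, 135.4969482421875), (23.296985626220703, 49.402156829833984), 10.851080894470215) [0.084  0.0894 0.0919]
```

View pics/seat.png

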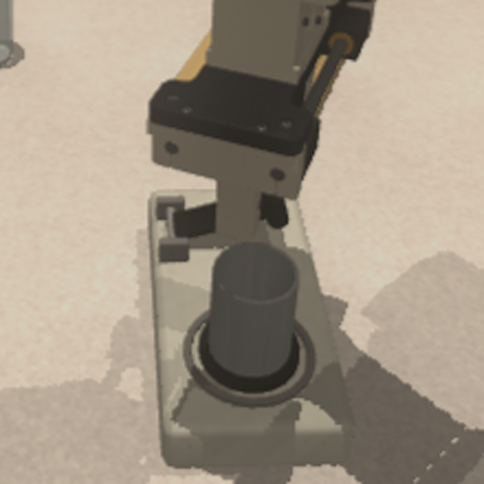

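The cup stands upright inside the ring; the rim is at z 0.125, centred at (0.472, 0.261). The lever is free at (200,220)-(272,210). I'll shut the fingers, move over the roll and align with it.

carry_out([
  [0, [2, 10, 0], [0, 0, -0.04]],
  [0, [6, 32, 0], [0, 0, -0.12]],
  [0, [10, 56, 0], [0, 0, -0.2]],
  [0, [14, 80, 0], [0, 0, -0.28]],
  [0, [18, 102, 0], [0, 0, -0.36]],
  [0, [21, 118, 0], [0, 0, -0.43]],
  [0, [22, 124, 5], [0, 0, -0.43]],
  [0, [22, 124, 15], [0, 0, -0.43]],
  [0, [22, 124, 35], [0, 0, -0.43]],
  [0, [22, 124, 52], [0, 0, -0.43]],
  [0, [22, 124, 60], [0, 0, -0.43]],
  [0, [22, 124, 60], [0, 0, -0.43]],
])

```text
time_s: 17.0
tcp_pos: [0.4599, 0.1359, 0.14]
eef_rot: [179.9, 0.2, 9.9]
contact_force: [0.0, 0.5, -0.2]
gripper_width: 0.0016
gripper_force: 0.0
```

carry_out([
  [0, [0, 0, 0], [0, 0, 0]],
  [0, [0, 0, 0], [0, 0, 0]],
  [0, [0, 0, 0], [0, 0, 0]],
  [0, [0, 0, 0], [0, 0, 0]],
  [0, [0, 0, 0], [0, 0, 0]],
])

```text
time_s: 17.5
tcp_pos: [0.4608, 0.1361, 0.1421]
eef_rot: [-180.0, -0.0, 9.9]
contact_force: [-0.2, -0.2, 0.4]
gripper_width: 0.0003
gripper_force: 0.0
```

```bash
python3 -c "
from h import *
to(.461,.1357,.094,10)"
```

```text
t 17.5 pos [0.4608 0.1361 0.1421] rot [-1.7998e+02 -3.0000e-02  9.9500e+00] F [-0.2 -0.2  0.4] w 0.0003 g 0.0
shift [ 0.1  0.4 48.1]
turn [-0.0004 -0.0006 -0.0009]
```

carry_out([
  [0, [0, 0, 8], [0, 0, 0]],
  [0, [0, 0, 20], [0, 0, 0]],
  [0, [0, 0, 32], [0, 0, 0]],
  [0, [0, 0, 41], [0, 0, 0]],
  [0, [0, 0, 46], [0, 0, 0]],
  [0, [0, 0, 48], [0, 0, 0]],
  [0, [0, 0, 49], [0, 0, 0]],
  [0, [0, 0, 49], [0, 0, 0]],
  [0, [0, 0, 49], [0, 0, 0]],
])

```text
time_s: 18.4
tcp_pos: [0.4609, 0.1362, 0.0931]
eef_rot: [-180.0, -0.0, 10.0]
contact_force: [-0.1, -0.2, -0.2]
gripper_width: 0.0002
gripper_force: 0.0
```

carry_out([
  [0, [0, 0, 1], [0, 0, 0]],
  [0, [0, 0, 2], [0, 0, 0]],
  [0, [0, 0, 3], [0, 0, 0]],
  [0, [0, 0, 4], [0, 0, 0]],
  [0, [0, 0, 5], [0, 0, 0]],
  [0, [0, 0, 5], [0, 0, 0]],
  [0, [0, 0, 5], [0, 0, 0]],
])

```text
time_s: 19.1
tcp_pos: [0.4603, 0.1358, 0.0877]
eef_rot: [180.0, 0.0, 10.0]
contact_force: [-3.9, 0.2, 5.3]
gripper_width: -0.0
gripper_force: 2.6
```

```bash
python3 -c "
from h import *
to(.461,.1357,.078,10)"
```

```text
t 19.1 pos [0.4603 0.1358 0.0877] rot [1.7999e+02 5.0000e-02 9.9500e+00] F [-3.9  0.2  5.3] w -0.0 g 2.6
shift [0.7 0.2 9.7]
turn [ 0.0003  0.0008 -0.0009]
```

carry_out([
  [0, [0, 0, 1], [0, 0, 0]],
  [0, [0, 0, 2], [0, 0, 0]],
  [0, [0, 0, 3], [0, 0, 0]],
  [0, [0, 0, 4], [0, 0, 0]],
  [0, [0, 0, 5], [0, 0, 0]],
  [0, [0, 0, 6], [0, 0, 0]],
  [0, [0, 0, 7], [0, 0, 0]],
  [0, [0, 0, 8], [0, 0, 0]],
  [0, [0, 0, 9], [0, 0, 0]],
  [0, [0, 0, 9.7], [0, 0, 0]],
  [0, [0, 0, 9.7], [0, 0, 0]],
  [0, [0, 0, 9.7], [0, 0, 0]],
])

```text
time_s: 20.3
tcp_pos: [0.4596, 0.1353, 0.078]
eef_rot: [180.0, 0.1, 9.9]
contact_force: [-6.8, -0.6, 8.2]
gripper_width: 0.0005
gripper_force: 4.3
```

Run:
```python
from h import *
to(.461,.1357,.078,10)
p,d,c=cap("scene"); save(p,'pics/press.png',(200,70,320,180),5)
p,d,c=cap("side"); save(p,'pics/press2.png',(200,150,420,370),2.2)
to(.461,.1357,.078,10)
```

```text
t 20.3 pos [0.4596 0.1353 0.078 ] rot [1.7995e+02 1.2000e-01 9.9400e+00] F [-6.8 -0.6  8.2] w 0.0005 g 4.3
shift [ 1.4 -0.1  0. ]
turn [ 0.0008  0.0021 -0.001 ]
t 20.4 pos [0.4597 0.1353 0.078 ] rot [1.7995e+02 1.2000e-01 9.9400e+00] F [-8.   0.1  8.3] w 0.0002 g 4.3
shift [ 1.4 -0.1  0. ]
turn [ 0.0009  0.002  -0.001 ]
```

View pics/press.png

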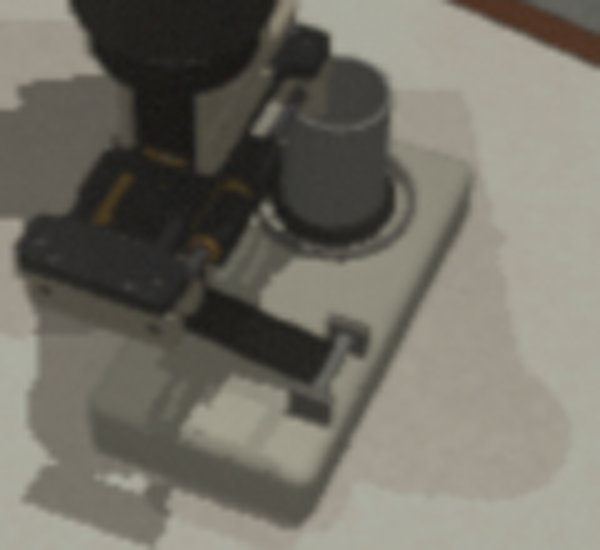

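View pics/press2.png

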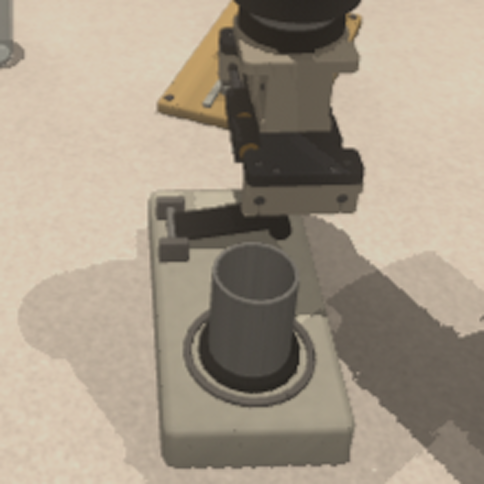

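Both views show the cup still upright in its seat and the fingers holding the lever part-way down. I'll hold for over two seconds and check the roll height from depth.

carry_out([
  [0, [0, 0, 0], [0, 0, 0]],
  [0, [0, 0, 0], [0, 0, 0]],
  [0, [0, 0, 0], [0, 0, 0]],
  [0, [0, 0, 0], [0, 0, 0]],
  [0, [0, 0, 0], [0, 0, 0]],
  [0, [0, 0, 0], [0, 0, 0]],
  [0, [0, 0, 0], [0, 0, 0]],
  [0, [0, 0, 0], [0, 0, 0]],
  [0, [0, 0, 0], [0, 0, 0]],
  [0, [0, 0, 0], [0, 0, 0]],
  [0, [0, 0, 0], [0, 0, 0]],
  [0, [0, 0, 0], [0, 0, 0]],
])

```text
time_s: 21.6
tcp_pos: [0.4597, 0.1353, 0.0781]
eef_rot: [180.0, 0.1, 9.9]
contact_force: [-7.4, 0.4, 8.4]
gripper_width: 0.0004
gripper_force: 4.3
```

Run:
```python
from h import *
import pickle
from scipy.spatial import cKDTree
to(.461,.1357,.078,10)
S=pickle.load(open("s0.pkl","rb"))
def lev(d,c):
    P=cloud(d,c)[d>0]; q=P-[.483,.2005,0]; a=np.radians(10)
    X=q[:,0]*np.cos(a)+q[:,1]*np.sin(a); Y=-q[:,0]*np.sin(a)+q[:,1]*np.cos(a)
    m=(abs(Y+60)<7)&(X>-18)&(X<30)&(P[:,2]>.052)&(P[:,2]<.1)
    f=np.polyfit(X[m],P[m,2],1); return m.sum(),np.arctan(f[0]),f
    
for n in ["scene","side"]:
    p,d,c=cap(n); a=lev(*S[n][1:]); b=lev(d,c)
    print(n,a[:2],b[:2],'angle change',b[1]-a[1],'z drop at x=-20',np.polyval(a[2],-.02)-np.polyval(b[2],-.02))
```

```text
t 21.6 pos [0.4597 0.1353 0.0781] rot [1.7995e+02 1.1000e-01 9.9400e+00] F [-7.4  0.4  8.4] w 0.0004 g 4.3
shift [ 1.4 -0.1  0. ]
turn [ 0.0008  0.002  -0.001 ]Traceback (most recent call last):
  File "<stdin>", line 13, in <module>
  File "<stdin>", line 10, in lev
    raise TypeError("expected non-empty vector for x")
TypeError: expected non-empty vector for x
```

Run:
```python
from h import *
import pickle
S=pickle.load(open("s0.pkl","rb"))
def lev(d,c):
    P=cloud(d,c)[d>0]; q=P-[.483,.2005,0]; a=np.radians(10)
    X=q[:,0]*np.cos(a)+q[:,1]*np.sin(a); Y=-q[:,0]*np.sin(a)+q[:,1]*np.cos(a)
    m=(abs(Y+.060)<.008)&(X>-.018)&(X<.03)&(P[:,2]>.052)&(P[:,2]<.1)
    f=np.polyfit(X[m],P[m,2],1); return m.sum(),np.arctan(f[0]),f
for n in ["scene","side"]:
    p,d,c=cap(n); a=lev(*S[n][1:]); b=lev(d,c)
    print(n,a[:2],b[:2],'angle change',b[1]-a[1],'drop at -20',np.polyval(a[2],-.02)-np.polyval(b[2],-.02))
```

```text
scene (np.int64(99), np.float64(-0.2965761611042183)) (np.int64(87), np.float64(-0.15318726638103367)) angle change 0.14338889472318464 drop at -20 0.010671774942833737
side (np.int64(171), np.float64(-0.29948764947657086)) (np.int64(142), np.float64(-0.14948813042858958)) angle change 0.14999951904798128 drop at -20 0.010957420459100725
```

The lever angle measures about 0.147 rad, which is half-way. Hold longer, then hand in.

carry_out([
  [0, [0, 0, 0], [0, 0, 0]],
  [0, [0, 0, 0], [0, 0, 0]],
  [0, [0, 0, 0], [0, 0, 0]],
  [0, [0, 0, 0], [0, 0, 0]],
  [0, [0, 0, 0], [0, 0, 0]],
  [0, [0, 0, 0], [0, 0, 0]],
  [0, [0, 0, 0], [0, 0, 0]],
  [0, [0, 0, 0], [0, 0, 0]],
  [0, [0, 0, 0], [0, 0, 0]],
  [0, [0, 0, 0], [0, 0, 0]],
  [0, [0, 0, 0], [0, 0, 0]],
  [0, [0, 0, 0], [0, 0, 0]],
])

```text
time_s: 22.95
tcp_pos: [0.4596, 0.1353, 0.078]
eef_rot: [180.0, 0.1, 9.9]
contact_force: [-7.2, -0.4, 9.0]
gripper_width: 0.0007
gripper_force: 4.3
```

carry_out([
  [0, [0, 0, 0], [0, 0, 0]],
  [0, [0, 0, 0], [0, 0, 0]],
  [0, [0, 0, 0], [0, 0, 0]],
  [0, [0, 0, 0], [0, 0, 0]],
  [0, [0, 0, 0], [0, 0, 0]],
])

```text
time_s: 23.45
tcp_pos: [0.4596, 0.1353, 0.078]
eef_rot: [180.0, 0.1, 9.9]
contact_force: [-7.4, 0.6, 9.1]
gripper_width: 0.0006
gripper_force: 4.3
```

```bash
python3 -c "
from h import *
to(.461,.1357,.078,10)
print(r.close_job())"
```

```text
t 23.45 pos [0.4596 0.1353 0.078 ] rot [1.7995e+02 1.2000e-01 9.9400e+00] F [-7.4  0.6  9.1] w 0.0006 g 4.3
shift [ 1.4 -0.2  0. ]
turn [ 0.0008  0.002  -0.001 ]
the job is handed in; nothing more can be done
None
```

I handed the job in at 23.5 s: the clamp is open about 43 mm, the cup stands upright and released in the mixer seat, and the lever had been held about half-way (roughly 0.147 rad) for about 3 s and was still held at hand-in.

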